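Gather the graphite electrodes into the coded tray

TASK

Gather the three machined graphite electrodes into the tray for the next job, each standing upright in the middle of its own plate: the finned one on blue, the one with the round pin on red, the stepped one on yellow. Leave the copper electrode and the uncut graphite blank standing where they are, and do not tip any electrode over.

Things in the scene. Friction and masses are not known exactly. Their poses are not given: they have to be found in the camera images.
- finned_electrode: Black graphite electrode with four upright parallel fins, 48 mm tall in all, about 0.11 kg; loose. It stands upright on a square light steel holder 38x38x14 mm, which is the part to grip (the graphite above it is 26x26 mm at most). Origin at the centre of the holder's underside, z up, x and y square to the holder's sides; any yaw.
- pin_electrode: Black graphite electrode whose top is a single round pin with a domed end, 56 mm tall in all, about 0.14 kg; loose. It stands upright on a square light steel holder 38x38x14 mm, which is the part to grip (the graphite above it is 26x26 mm at most). Origin at the centre of the holder's underside, z up, x and y square to the holder's sides; any yaw.
- stepped_electrode: Black graphite electrode with a stepped, L-shaped top (one side tall, the other low), 52 mm tall in all, about 0.17 kg; loose. It stands upright on a square light steel holder 38x38x14 mm, which is the part to grip (the graphite above it is 26x26 mm at most). Origin at the centre of the holder's underside, z up, x and y square to the holder's sides; any yaw.
- copper_electrode: Look-alike that stays where it is: finned electrode of reddish COPPER, 48 mm tall, on the same 38x38x14 mm steel holder; loose. Origin at the centre of the holder's underside.
- graphite_blank: Look-alike that stays where it is: uncut black graphite, a plain square block 26x26 mm with a flat top, 50 mm tall in all, on the same 38x38x14 mm steel holder; loose. Origin at the centre of the holder's underside.
- tray: Shallow aluminium tray 248x100 mm, fixed; walls 4 mm thick, 11 mm high, a lug 12 mm beyond each end. Origin at the centre of its underside, x along its length, which lies roughly along world y. Bay centres at x = -76, 0, +76 mm, a coloured plate in each. Behind the work a microscope stage overhangs from x = 0.67 m on, 0.12 to 0.22 m up: keep clear of it.
- blue_plate: Blue square plate 62x62x6 mm with a thin black 43 mm square outline in its middle, fixed in one of the tray's three bays (which one changes). Origin at the centre of its underside, sides along the tray's; its top, where the holder stands, is 6 mm above the origin (10 mm above the bench). Place of the finned electrode.
- red_plate: Red square plate 62x62x6 mm with a thin black 43 mm square outline in its middle, fixed in one of the tray's three bays (which one changes). Origin at the centre of its underside, sides along the tray's; its top, where the holder stands, is 6 mm above the origin (10 mm above the bench). Place of the electrode with the round pin.
- yellow_plate: Yellow square plate 62x62x6 mm with a thin black 43 mm square outline in its middle, fixed in one of the tray's three bays (which one changes). Origin at the centre of its underside, sides along the tray's; its top, where the holder stands, is 6 mm above the origin (10 mm above the bench). Place of the stepped electrode.
Mind the look-alikes: they are no part of the job. There is more than one size of the blue_plate; the job needs the larger.

How it is judged (in metres and radians):
At the end, for the whole second after the job is handed in: The finned, pin and stepped electrodes stand on the blue, red and yellow plates respectively, upright within 0.1 rad, at rest on the plate, each within 12 mm of its plate's centre; the copper electrode and the graphite blank stand upright within 20 mm of where they stood at the start (horizontal distance between finned_electrode and blue_plate below 0.012 m and z of finned_electrode in the frame of blue_plate between 0.003 and 0.01 m and angle between each of finned_electrode, pin_electrode, stepped_electrode, copper_electrode, graphite_blank's own z axis and vertical below 0.1 rad and linear speed of each of finned_electrode, pin_electrode, stepped_electrode below 0.02 m/s and horizontal distance between pin_electrode and red_plate below 0.012 m and z of pin_electrode in the frame of red_plate between 0.003 and 0.01 m and horizontal distance between stepped_electrode and yellow_plate below 0.012 m and z of stepped_electrode in the frame of yellow_plate between 0.003 and 0.01 m and distance of each of copper_electrode, graphite_blank from where it was at the start of the episode below 0.02 m); the robot touches nothing.
It fails at once if the copper electrode or the graphite blank is moved more than 30 mm from its place (distance of any of copper_electrode, graphite_blank from where it was at the start of the episode above 0.03 m).
It fails at once if an electrode or the blank is tipped over (more than 0.7 rad) (angle between any of finned_electrode, pin_electrode, stepped_electrode, copper_electrode, graphite_blank's own z axis and vertical above 0.7 rad).
It also fails if it takes over 77 s, if anything falls off the work surface, if the arm or the gripper's body presses on something with over 40 N, if the wrist force passes 120 N, or if a joint passes its speed limit or range.

ROBOT

A 7-joint arm with a two-finger parallel gripper is mounted at the origin on a cart in front of the work surface, level with it; the furniture and walls round the work are solid. World frame = base frame: x ahead of the robot, y to its left, z up, the work surface at z = 0. Lengths are in mm, angles in rad, forces in N, time in s.
With the tool pointing down it reaches from about 400 to 850 mm from the base axis. Payload 4.4 kg.
Tool frame: the origin (TCP) lies midway between the tips of the shut fingers; the grasp point (between the pads) lies 19 mm behind it (grip_depth is the z of the grasp point in the tool frame, in mm); z points along the fingers, y is the direction in which the jaws open and shut (so a half turn about z gives the same grasp; the last joint's range is limited). The gripper opens to 94 mm and grips with 3 to 60 N. Pads are 16 mm wide; open, the fingers measure 119 mm over their backs; the gripper's body (75 mm by 177 mm) begins 78 mm behind the grasp point.
Start: joints at [1.247, 0.628, 0.038, 1.517, -0.027, 0.996, -0.02], TCP at [165.748, -628.527, 205.478] pointing down, gripper open.
Joint ranges: [-3.06, 3.06], [-0.37, 2.12], [-1.25, 1.32], [0.18, 2.47], [-1.1, 4.24], [0.23, 1.98], [-2.94, 2.94]. Speed limits (rad/s): [2.57, 2.57, 3.14, 3.14, 3.14, 3.14, 3.14].

INTERFACE

Orientations are given as a unit quaternion [x, y, z, w].
In Python, from cell import observe, read_camera, finish_job, grip_depth gives the robot as it stands.
- The arm moves only by the shell command python3 -m jog 'ROWS' [FORCE]. ROWS is JSON, a list that holds one entry, the list of rows, each a list of 5 numbers: the closure, from -1 (fully open) to 1 (shut), then the shift along the tool's x, y, z in mm, then the turn about the tool's z in degrees. In form: [[[fingers, x, y, z, turn], ...]]. A call has exactly 8 rows; each row is the pose to reach, as a shift and turn from the pose commanded when the call began, along the tool's axes at that moment; what a row does not reach only later rows make up. A row lasts 1/8 s, in which the tool goes at most 62.5 mm and 10.7 degrees, less where a joint would pass 70% of its speed; a pose out of reach is approached as far as the arm can. A call with a gripper value outside its range is refused whole. The fingers move at their own pace and stop on an object; FORCE is the grip in N (left out, the last holds). Time passes only in rows, so rows that repeat a pose let the fingers close, or fill a call up. It gives the time, the measured TCP pose, the force and the opening at its end, in the units of the state.
- observe(): the state, without advancing time (a new reading comes with each control period).
- read_camera(name): name is "side" or "top" or "wrist"; returns a dict with "color" (400x640x3 uint8, red, green, blue), "fx", "fy", "cx", "cy" (pixels), "dist_coeffs" ([k1, k2, p1, p2, k3] as OpenCV has them; the pictures are not rectified), "R" (3x3) and "t" (3): a world point X has camera coordinates R X + t. Camera axes: x right, y down, z forward; pixel columns grow to the right and rows downward; lengths in mm; the calibration is good to about 2 mm. A picture is of the moment at which its call begins. There is no depth.
- finish_job(): hands the job in, once; it reports no verdict.
The state is a dict: "clock": time; "joints": joint angles; "qd": joint speeds; "joint_efforts": joint torques, N m; "tool_pos": TCP position; "orientation": TCP orientation; "wrist_force": force on the tool from outside, world axes, zero at the start; "wrist_torque": the same for the moment, N m; "finger_gap": finger opening in mm.
Only numpy, scipy, OpenCV 4.12 (cv2) and the standard library are available. Lean on these libraries where they do the work, as an engineer would, in place of code of your own. Each camera call takes 0.05 s, during which the arm holds its last target. There are 200 camera calls.

## Working session

There is one attempt and no reset: what is moved stays moved. The work goes in short steps, Python scripts to look and compute and a shell command to move; the robot and the scene stay as the last step left them, time stands still between calls to the robot, and variables do not carry over. Pictures are saved under pics/ and viewed, about 12 in all and at most 16, crops included, and the job is handed in when it is done.

```bash
mkdir -p pics; ls; python3 - <<'E'
from cell import observe, read_camera, grip_depth
import cv2,pickle
s=observe();print(s,grip_depth)
for n in("top","side"):
    c=read_camera(n);pickle.dump(c,open(n+".pkl","wb"));cv2.imwrite(f"pics/{n}0.png",c["color"][:,:,::-1])
    print({k:v for k,v in c.items() if k!="color"})
E
```

```text
pics
{'clock': 0.0, 'joints': array([ 1.2472347 ,  0.62931105,  0.03843765,  1.51833157, -0.02700307,
        0.99630094, -0.01996403]), 'qd': array([ 1.14529123e-04, -7.17778376e-04,  8.73311895e-05, -4.20970120e-04,
       -6.23675454e-04,  8.12700983e-04,  5.64472883e-04]), 'joint_efforts': array([-1.75904857e-03, -5.49745524e+01,  1.14331238e+00, -1.86637098e+01,
       -5.21190371e-02,  2.35715794e-02,  1.66451759e-04]), 'tool_pos': array([ 165.56229214, -627.88926519,  204.58842938]), 'orientation': array([ 9.91703460e-01,  1.28543407e-01, -1.25978695e-04, -9.07868646e-04]), 'wrist_force': array([0.13329489, 0.24576366, 0.5644008 ]), 'wrist_torque': array([-0.01917221,  0.01331837, -0.01067488]), 'finger_gap': 94.20325602667373} -18.8
{'fx': 379.6613722467815, 'fy': 379.6613722467815, 'cx': 326.5812476155493, 'cy': 206.57227367082777, 'dist_coeffs': array([-0.01574976,  0.        ,  0.        ,  0.        ,  0.        ]), 'R': array([[-1.61616664e-02, -9.99869390e-01,  6.37834801e-05],
       [-9.80566042e-01,  1.58371770e-02, -1.95549023e-01],
       [ 1.95522472e-01, -3.22294200e-03, -9.80693925e-01]]), 't': array([-38.18651616, 533.68599157, 795.17981551])}
{'fx': 458.9533102351957, 'fy': 458.9533102351957, 'cx': 316.9469261432775, 'cy': 199.8795772056009, 'dist_coeffs': array([-0.08567447,  0.        ,  0.        ,  0.        ,  0.        ]), 'R': array([[-0.97899948, -0.20369814, -0.00819123],
       [-0.09680825,  0.49988253, -0.8606658 ],
       [ 0.17941067, -0.84179839, -0.50910439]]), 't': array([ 499.68508207,  137.51977179, 1057.96060047])}
```

View pics/top0.png

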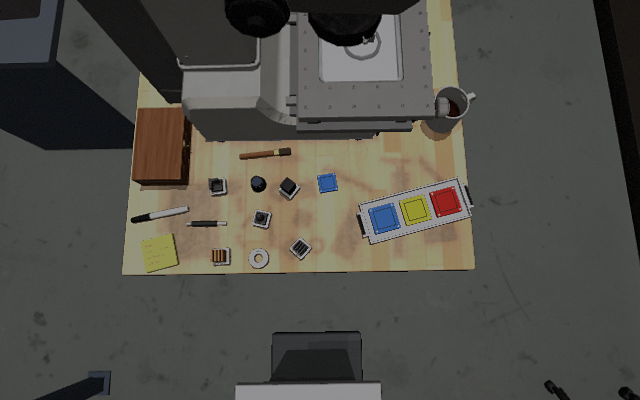

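View pics/side0.png

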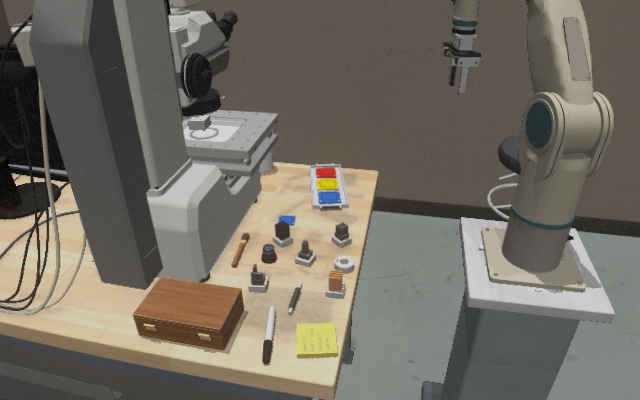

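Candidates in the top view:
- (300,247): fins, black.
- (221,256): copper.
- (261,218): pin.
- (218,186): stepped.
- (289,188): plain block, so the blank.
- (258,184): a round black knob, which is clutter.
- Blue plates: (385,217) is in the tray and larger. (328,183) is loose and smaller, so it's a decoy.

I'll check these in enlarged crops.

```bash
python3 - <<'E'
import cv2
t=cv2.imread("pics/top0.png");s=cv2.imread("pics/side0.png")
f=lambda i,x,y,w,h,k:cv2.resize(i[y:y+h,x:x+w],None,fx=k,fy=k,interpolation=cv2.INTER_CUBIC)
cv2.imwrite("pics/t1.png",f(t,200,165,130,105,6))
cv2.imwrite("pics/t2.png",f(t,350,170,130,80,6))
cv2.imwrite("pics/s1.png",f(s,235,210,130,95,6))
E
```

```text
(no output)
```

View pics/t1.png

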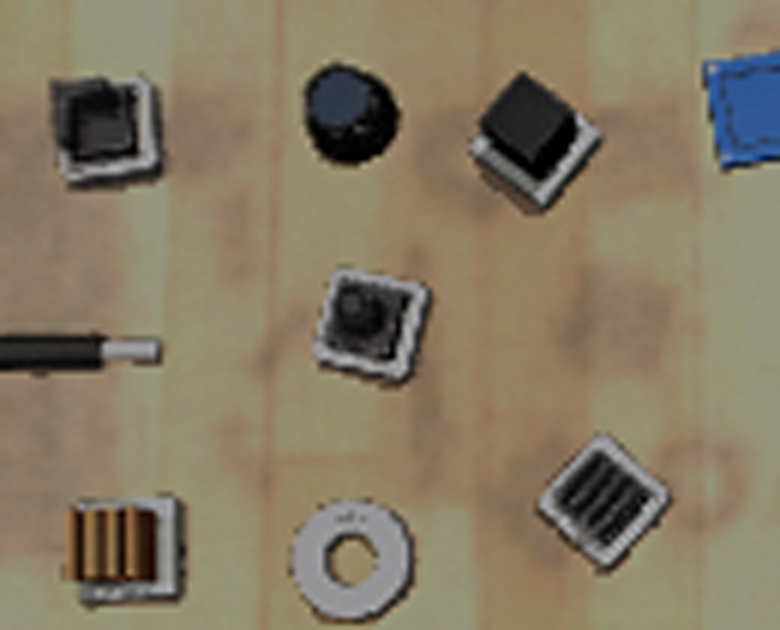

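View pics/t2.png

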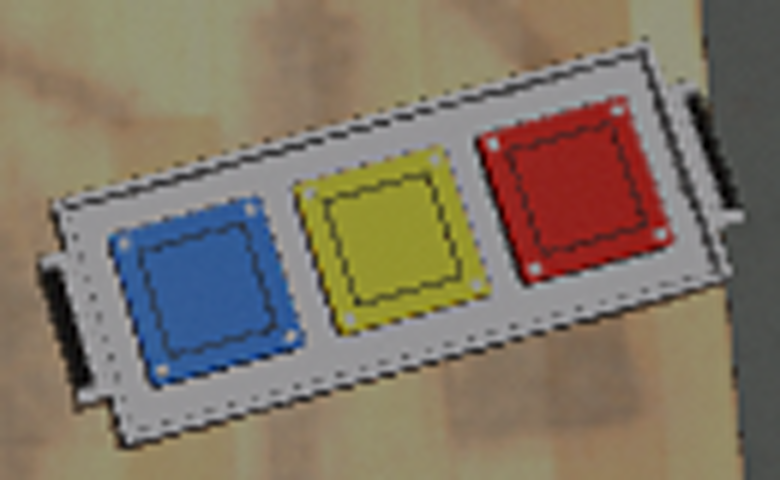

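View pics/s1.png

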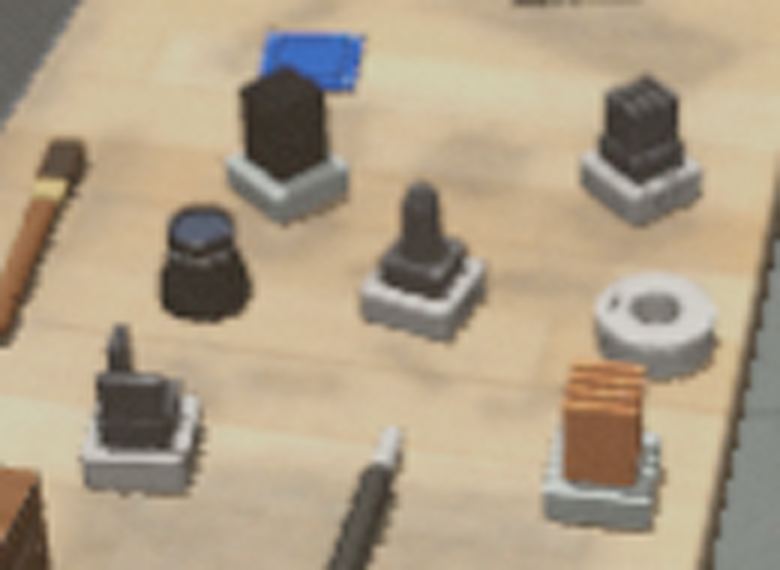

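```bash
cat > h.py <<'E'
import numpy as np,cv2,pickle
def world(c,uv,z):
    K=np.array([[c["fx"],0,c["cx"]],[0,c["fy"],c["cy"]],[0,0,1]])
    p=cv2.undistortPoints(np.array(uv,float).reshape(-1,1,2),K,c["dist_coeffs"])[:,0]
    R,t=c["R"],c["t"];C=-R.T@t
    d=np.c_[p,np.ones(len(p))]@R
    return C+d*((z-C[2])/d[:,2])[:,None]
def proj(c,X):
    K=np.array([[c["fx"],0,c["cx"]],[0,c["fy"],c["cy"]],[0,0,1]])
    return cv2.projectPoints(np.array(X,float).reshape(-1,1,3),cv2.Rodrigues(c["R"])[0],c["t"],K,c["dist_coeffs"])[0][:,0]
def crop(uv,x,y,k): return (np.array(uv,float)+.5)/k-.5+[x,y]
def rel(dx,dy,q):  # world shift -> tool x,y
    from scipy.spatial.transform import Rotation as Ro
    return Ro.from_quat(q).inv().apply([dx,dy,0])
E
python3 - <<'E'
from h import *
c=pickle.load(open("top.pkl","rb"));np.set_printoptions(precision=1,suppress=True)
T=lambda uv,z:world(c,crop(uv,200,165,6),z)
P=lambda uv,z:world(c,crop(uv,350,170,6),z)
def yaw(a,b):
    d=(b-a);return np.degrees(np.arctan2(d[1],d[0])),np.hypot(*d[:2])
for n,q in dict(fin=[(603,435),(670,495),(603,572),(540,500)],pin=[(343,268),(432,292),(408,382),(317,355)]).items():
    w=T(q,7);print(n,w.mean(0),[(yaw(w[i],w[(i+1)%4])) for i in range(4)])
print("fin2",T([(605,503)],7),"pin2",T([(374.5,325)],7))
s=T([(70,187),(162,178)],0);print("step",s,yaw(s[1],s[0]))
n=np.array([1,0,0])
d=(s[1]-s[0])/np.linalg.norm(s[1]-s[0]);n=np.array([-d[1],d[0],0]);print(s.mean(0)+19*n*np.sign(n[0]))
print("copper",T([(125,550)],7),"blank",T([(500,140),(538,145)],7),"knob",T([(352,115)],10))
pl=dict(b=[(112,237),(262,198),(303,345),(152,385)],y=[(294,187),(446,150),(491,295),(341,333)],r=[(480,137),(630,97),(674,241),(524,283)])
for k,q in pl.items():
    w=P(q,10);print(k,w.mean(0),[yaw(w[i],w[(i+1)%4]) for i in range(4)])
E
```

```text
fin [445.7  15.3   7. ] [(np.float64(-132.53039952284672), np.float64(34.87733563466288)), (np.float64(138.26986135850663), np.float64(38.83061174655866)), (np.float64(40.918222624156755), np.float64(36.862369482749266)), (np.float64(-44.518812850155825), np.float64(34.64190387409912))]
pin [515.8 104.6   7. ] [(np.float64(-106.12113062309234), np.float64(36.48767369173066)), (np.float64(165.8802010690886), np.float64(36.48412172877981)), (np.float64(72.58949535690421), np.float64(37.3174399105705)), (np.float64(-15.391251969781605), np.float64(35.62504335731231))]
fin2 [[444.7  15.    7. ]] pin2 [[515.5 104.7   7. ]]
step [[574.4 228.4   0. ]
 [577.4 191.8   0. ]] (np.float64(94.80757355366555), np.float64(36.75425702708166))
[594.8 211.7   0. ]
copper [[429.6 199.    7. ]] blank [[589.1  56.2   7. ]
 [586.8  41.1   7. ]] knob [[599.5 114.6  10. ]]
b [ 512.  -180.8   10. ] [(np.float64(-76.18431909226716), np.float64(61.229366965556046)), (np.float64(-167.4841641707733), np.float64(59.82706826814602)), (np.float64(103.86746706726804), np.float64(60.93806320587991)), (np.float64(12.795734182691627), np.float64(59.87623806410059))]
y [ 530.7 -254.4   10. ] [(np.float64(-77.07961465752683), np.float64(62.370405203804815)), (np.float64(-166.73165691317476), np.float64(59.744848722165294)), (np.float64(103.24114880657596), np.float64(60.95509804411352)), (np.float64(14.616393444074985), np.float64(60.111328214375696))]
r [ 550.2 -328.2   10. ] [(np.float64(-75.83322120251144), np.float64(62.648888114639746)), (np.float64(-167.9062510476284), np.float64(59.64087795727563)), (np.float64(104.63165465025878), np.float64(62.1162545360533)), (np.float64(12.620290364347051), np.float64(60.12772783395786))]
```

```bash
cat > plan.py <<'E'
import sys,numpy as np
from cell import observe
s=observe();q=s["orientation"];p=s["tool_pos"];A=2*np.arctan2(q[1],q[0])
from scipy.spatial.transform import Rotation as Ro
R=Ro.from_quat(q)
print("pos",p.round(1),"A",np.degrees(A).round(1),"gap",round(s["finger_gap"],1),"F",s["wrist_force"].round(1),"t",s["clock"],"tilt",np.degrees(np.arccos(-R.as_matrix()[2,2])).round(2),"j",s["joints"].round(2))
for a in sys.argv[1:]:
    x,y,z,g=map(float,a.split(","))
    print(a,"->",R.inv().apply(np.array([x,y,z])-p).round(1),"turn",((np.degrees(A)-g+180)%360-180).round(1))
E
python3 plan.py 430,-330,205,30 445,15,150,45.5
```

```text
pos [ 165.6 -628.   204.7] A 14.8 gap 94.1 F [-0.4  0.3 -0. ] t 0.1 tilt 0.09 j [ 1.25  0.63  0.04  1.52 -0.03  1.   -0.02]
430,-330,205,30 -> [ 331.6 -220.7    0. ] turn -15.2
445,15,150,45.5 -> [ 434.1 -550.4   55.6] turn -30.7
```

```bash
python3 -m jog '[[[-1,50,-33,0,-2],[-1,100,-66,0,-4],[-1,150,-99,0,-6],[-1,200,-132,0,-8],[-1,250,-165,0,-11],[-1,295,-200,0,-14],[-1,320,-245,0,-17],[-1,340,-290,0,-20]]]' 25; python3 plan.py 445,15,100,45.5
```

```text
clock: 1.1
tool_pos: [421.2, -259.3, 205.2]
orientation: [0.954, 0.3, 0.0, -0.0]
wrist_force: [0.6, 0.5, -0.6]
finger_gap: 94.2
pos [ 421.2 -259.3  205.2] A 34.9 gap 94.2 F [ 0.6  0.5 -0.6] t 1.1 tilt 0.03 j [ 0.55  0.41 -0.08  1.94  0.05  0.79 -0.51]
445,15,100,45.5 -> [ 176.6 -211.2  105.3] turn -10.6
```

```bash
python3 -m jog '[[[-1,35,-42,20,-3],[-1,70,-84,40,-6],[-1,105,-126,60,-9],[-1,140,-168,80,-10.6],[-0.28,177,-211,105,-10.6],[-0.28,177,-211,105,-10.6],[-0.28,177,-211,105,-10.6],[-0.28,177,-211,105,-10.6]]]'; python3 - <<'E'
from h import *
from cell import read_camera
c=read_camera("wrist");pickle.dump(c,open("w.pkl","wb"));cv2.imwrite("pics/w0.png",c["color"][:,:,::-1])
for z in(0,14):print(proj(c,[[445,15,z]]))
E
python3 plan.py 445,15,3,45.5
```

```text
clock: 2.1
tool_pos: [445.8, 11.0, 100.9]
orientation: [0.923, 0.384, 0.0, 0.0]
wrist_force: [0.3, 0.3, 0.1]
finger_gap: 61.0
[[316.5748285 198.0237993]]
[[316.40859249 202.3208144 ]]
pos [445.9  11.  100.9] A 45.2 gap 60.5 F [-0.7  0.2 -0.6] t 2.15 tilt 0.06 j [-0.02  0.52 -0.1   2.17  0.12  0.45 -0.99]
445,15,3,45.5 -> [ 2.2 -3.5 97.9] turn -0.3
```

View pics/w0.png

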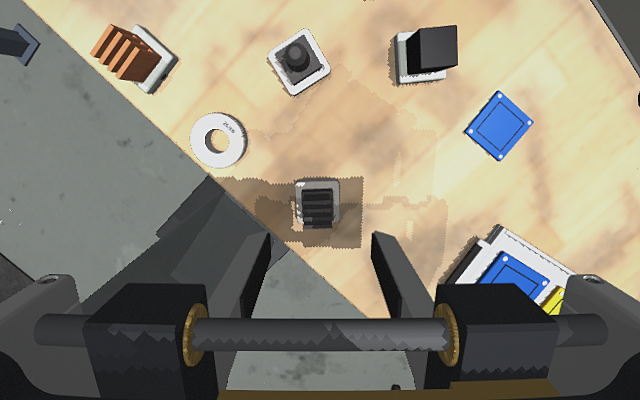

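The wrist view shows the finned holder at (318,202). My estimate projects to (316.5,200) and the yaw looks square, so I'll descend.

```bash
python3 -m jog '[[[-0.28,2,-3.5,30,0],[-0.28,2,-3.5,60,0],[-0.28,2,-3.5,85,0],[-0.28,2,-3.5,97,0],[-0.28,2,-3.5,97,0],[1,2,-3.5,97,0],[1,2,-3.5,97,0],[1,2,-3.5,97,0]]]' 25; python3 plan.py 512,-181,80,45.5
```

```text
clock: 3.15
tool_pos: [445.2, 16.5, 4.1]
orientation: [0.923, 0.385, 0.001, 0.001]
wrist_force: [0.3, -0.4, 3.9]
finger_gap: 38.2
pos [445.2  16.5   4.1] A 45.3 gap 38.2 F [ 0.3 -0.4  3.9] t 3.15 tilt 0.08 j [ 0.02  0.73 -0.18  2.22  0.55  0.23 -1.43]
512,-181,80,45.5 -> [-93.4 186.4 -75.7] turn -0.2
```

```bash
python3 -m jog '[[[1,0,0,-30,0],[1,0,0,-60,0],[1,-25,50,-76,0],[1,-50,100,-76,0],[1,-75,150,-76,0],[1,-93,186,-76,0],[1,-93,186,-76,0],[1,-93,186,-76,0]]]' ; python3 plan.py 512,-181,13.5,45.5
```

```text
clock: 4.15
tool_pos: [511.0, -179.0, 79.3]
orientation: [0.923, 0.386, -0.0, -0.001]
wrist_force: [-0.1, 1.0, -2.1]
finger_gap: 38.2
pos [ 511.  -179.    79.3] A 45.4 gap 38.2 F [-0.1  1.  -2.1] t 4.15 tilt 0.08 j [ 0.57  0.69 -0.43  1.93  0.47  0.63 -0.94]
512,-181,13.5,45.5 -> [-0.7  2.2 65.8] turn -0.1
```

```bash
python3 -m jog '[[[1,-0.7,2.2,25,0],[1,-0.7,2.2,45,0],[1,-0.7,2.2,58,0],[1,-0.7,2.2,65,0],[1,-0.7,2.2,65,0],[1,-0.7,2.2,65,0],[1,-0.7,2.2,65,0],[1,-0.7,2.2,65,0]]]' ; python3 plan.py
```

```text
clock: 5.15
tool_pos: [512.8, -182.3, 14.7]
orientation: [0.923, 0.386, 0.0, 0.0]
wrist_force: [0.2, 0.2, -1.7]
finger_gap: 37.8
pos [ 512.8 -182.3   14.7] A 45.4 gap 37.8 F [ 0.2  0.2 -1.7] t 5.15 tilt 0.02 j [ 0.52  0.79 -0.35  1.95  0.54  0.5  -1.  ]
```

Not yet in contact (14.7 mm, where 14.1 is expected), so I'll ease down 1 mm, release and rise.

```bash
python3 -m jog '[[[1,0,0,0.7,0],[1,0,0,0.9,0],[-0.28,0,0,0.9,0],[-0.28,0,0,0.9,0],[-0.28,0,0,0.9,0],[-0.28,0,0,-30,0],[-0.28,0,0,-65,0],[-0.28,0,0,-85,0]]]' ; python3 plan.py 515.6,104.6,105,-15.7
```

```text
clock: 6.15
tool_pos: [513.3, -182.3, 101.0]
orientation: [0.923, 0.386, 0.001, 0.001]
wrist_force: [-0.2, 0.4, -0.4]
finger_gap: 59.9
pos [ 513.3 -182.3  101. ] A 45.4 gap 59.9 F [-0.2  0.4 -0.4] t 6.15 tilt 0.1 j [ 0.59  0.66 -0.46  1.9   0.45  0.68 -0.92]
515.6,104.6,105,-15.7 -> [ 205.7 -199.9   -4.1] turn 61.1
```

```bash
python3 -m jog '[[[-0.28,34,-33,-10,10],[-0.28,68,-66,-10,20],[-0.28,102,-100,-10,30],[-0.28,136,-133,-10,40],[-0.28,175,-170,-10,50],[-0.28,206,-200,-10,60],[-0.28,206,-200,-10,61],[-0.28,206,-200,-10,61]]]' ; python3 - <<'E'
from h import *
from cell import read_camera
c=read_camera("wrist");pickle.dump(c,open("w.pkl","wb"));cv2.imwrite("pics/w1.png",c["color"][:,:,::-1])
print(proj(c,[[515.6,104.6,7],[594.8,211.7,7]]))
c=read_camera("top");print(proj(c,[[512,-181,10]]));i=c["color"][:,:,::-1]
cv2.imwrite("pics/t3.png",cv2.resize(i[170:250,350:480],None,fx=6,fy=6,interpolation=2))
E
python3 plan.py 515.6,104.6,4,-15.7
```

```text
clock: 7.15
tool_pos: [514.8, 104.2, 109.4]
orientation: [0.991, -0.135, -0.0, 0.001]
wrist_force: [-0.2, -0.0, -0.3]
finger_gap: 60.1
[[320.21538646 199.01214088]
 [179.25314723 147.21972175]]
[[384.19690417 218.05729188]]
pos [515.  103.  109.4] A -15.7 gap 60.3 F [ 0.5 -0.8  0.1] t 7.25 tilt 0.06 j [-0.17  0.59 -0.12  1.96  0.12  0.6  -2.21]
515.6,104.6,4,-15.7 -> [ 1.000e-01 -1.800e+00  1.054e+02] turn -0.0
```

View pics/w1.png

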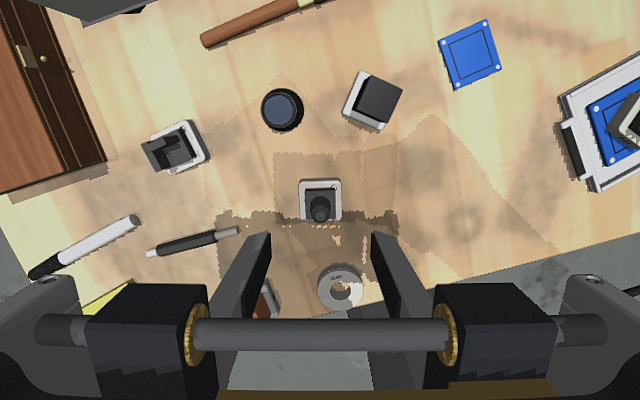

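View pics/t3.png

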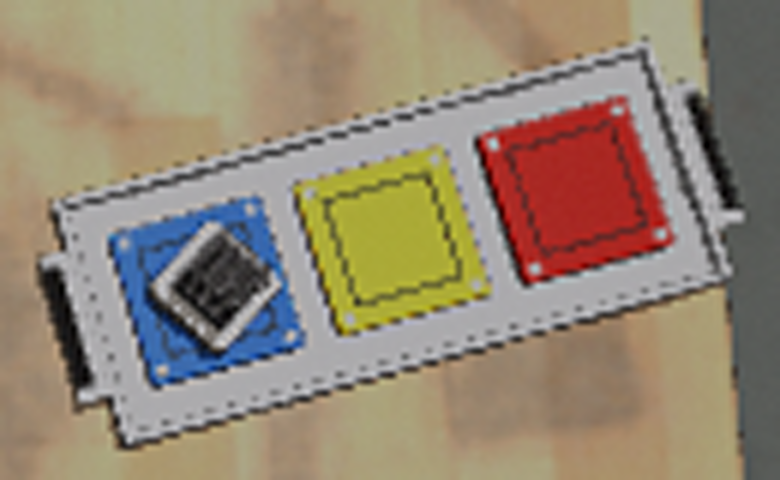

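The finned electrode stands centred on blue: its hull centre in the crop is (216,285) and the plate's is (207,291), about 3 mm apart with the lean. The pin holder is at (320,200), as predicted. Descending on it.

```bash
python3 -m jog '[[[-0.28,0,-1,35,0],[-0.28,0,-1,70,0],[-0.28,0,-1,95,0],[-0.28,0,-1,105.5,0],[-0.28,0,-1,105.5,0],[1,0,-1,105.5,0],[1,0,-1,105.5,0],[1,0,-1,105.5,0]]]' 25; python3 plan.py 550.2,-328.2,85,-15.7
```

```text
clock: 8.25
tool_pos: [515.7, 105.7, 4.8]
orientation: [0.991, -0.136, 0.001, -0.0]
wrist_force: [0.0, -0.2, 4.0]
finger_gap: 37.6
pos [515.7 105.7   4.8] A -15.6 gap 37.6 F [ 0.  -0.2  4. ] t 8.25 tilt 0.06 j [-0.2   0.77 -0.08  2.01  0.16  0.37 -2.25]
550.2,-328.2,85,-15.7 -> [150.2 408.6 -80.1] turn 0.1
```

```bash
python3 -m jog '[[[1,0,0,-45,0],[1,0,0,-95,0],[1,19,53,-95,-5],[1,38,106,-95,-10],[1,57,159,-95,-15],[1,76,212,-95,-20],[1,95,265,-95,-25],[1,114,310,-95,-30]]]'; python3 plan.py 550.2,-328.2,85,14.3
```

```text
clock: 9.25
tool_pos: [541.0, -225.9, 99.0]
orientation: [0.992, 0.126, -0.0, 0.0]
wrist_force: [0.1, 0.4, -1.6]
finger_gap: 37.5
pos [ 541.  -225.9   99. ] A 14.5 gap 37.5 F [ 0.1  0.4 -1.6] t 9.25 tilt 0.03 j [ 0.56  0.69 -0.33  1.79  0.32  0.71 -1.27]
550.2,-328.2,85,14.3 -> [-16.6 101.4  14. ] turn 0.2
```

```bash
python3 -m jog '[[[1,-8,50,0,0],[1,-16,97,0,0],[1,-16,97,20,0],[1,-16,97,45,0],[1,-16,97,50,0],[1,-16,97,50,0],[1,-16,97,50,0],[1,-16,97,50,0]]]'; python3 plan.py 550.2,-328.2,15,14.3
```

```text
clock: 10.25
tool_pos: [550.8, -321.5, 50.0]
orientation: [0.992, 0.125, 0.001, 0.0]
wrist_force: [-0.2, 0.5, -1.8]
finger_gap: 37.4
pos [ 550.8 -321.5   50. ] A 14.4 gap 37.4 F [-0.2  0.5 -1.8] t 10.25 tilt 0.09 j [ 0.67  0.82 -0.32  1.67  0.36  0.71 -1.14]
550.2,-328.2,15,14.3 -> [-2.2  6.3 35. ] turn 0.1
```

```bash
python3 -m jog '[[[1,-2,6.3,12,0],[1,-2,6.3,25,0],[1,-2,6.3,32,0],[1,-2,6.3,35,0],[1,-2,6.3,35.8,0],[1,-2,6.3,35.8,0],[-0.28,-2,6.3,35.8,0],[-0.28,-2,6.3,35.8,0]]]'; python3 plan.py; python3 -m jog '[[[-0.28,0,0,0,0],[-0.28,0,0,-30,0],[-0.28,0,0,-65,0],[-0.28,0,0,-95,0],[-0.28,0,0,-95,0],[-0.28,0,0,-95,0],[-0.28,0,0,-95,0],[-0.28,0,0,-95,0]]]'; python3 plan.py 594.8,211.7,110,4.8
```

```text
clock: 11.25
tool_pos: [550.1, -327.8, 13.1]
orientation: [0.992, 0.125, 0.0, 0.0]
wrist_force: [0.5, 0.4, 0.6]
finger_gap: 54.7
pos [ 550.1 -327.8   13.1] A 14.4 gap 54.7 F [0.5 0.4 0.6] t 11.25 tilt 0.03 j [ 0.67  0.87 -0.3   1.67  0.38  0.65 -1.15]
clock: 12.25
tool_pos: [549.3, -327.6, 107.1]
orientation: [0.992, 0.125, -0.001, -0.001]
wrist_force: [-0.4, -0.5, 0.6]
finger_gap: 59.8
pos [ 549.3 -327.6  107.1] A 14.4 gap 59.8 F [-0.4 -0.5  0.6] t 12.25 tilt 0.1 j [ 0.7   0.75 -0.35  1.63  0.32  0.82 -1.1 ]
594.8,211.7,110,4.8 -> [ 178.  -511.1   -2.5] turn 9.6
```

```bash
python3 -m jog '[[[-0.28,17,-50,0,1],[-0.28,35,-100,0,2],[-0.28,53,-152,0,3],[-0.28,71,-204,0,4],[-0.28,89,-256,0,5],[-0.28,107,-308,0,6],[-0.28,125,-360,0,7],[-0.28,143,-412,0,8]]]'; python3 plan.py 594.8,211.7,105,4.8
```

```text
clock: 13.25
tool_pos: [585.9, 108.4, 107.8]
orientation: [0.998, 0.055, -0.0, 0.0]
wrist_force: [0.0, 0.4, -0.6]
finger_gap: 59.8
pos [585.9 108.4 107.8] A 6.3 gap 59.8 F [ 0.   0.4 -0.6] t 13.25 tilt 0.03 j [-0.07  0.68 -0.26  1.76  0.24  0.73 -1.91]
594.8,211.7,105,4.8 -> [  20.2 -101.7    2.7] turn 1.5
```

```bash
python3 -m jog '[[[-0.28,10,-50,0,1.5],[-0.28,20,-96,0,1.5],[-0.28,20,-96,0,1.5],[-0.28,20,-96,0,1.5],[-0.28,20,-96,0,1.5],[-0.28,20,-96,0,1.5],[-0.28,20,-96,0,1.5],[-0.28,20,-96,0,1.5]]]';  python3 - <<'E'
from h import *
from cell import read_camera
c=read_camera("wrist");i=c["color"][:,:,::-1].copy()
p=proj(c,[[594.8,211.7,7]]);print(p)
cv2.imwrite("pics/w2.png",cv2.resize(i[100:300,200:440],None,fx=3,fy=3,interpolation=2))
c=read_camera("top");i=c["color"][:,:,::-1]
cv2.imwrite("pics/t4.png",cv2.resize(i[170:250,350:480],None,fx=6,fy=6,interpolation=2))
E
python3 plan.py 594.8,211.7,5,4.8
```

```text
clock: 14.25
tool_pos: [595.4, 204.0, 108.3]
orientation: [0.999, 0.042, 0.0, 0.0]
wrist_force: [0.4, 0.6, -0.4]
finger_gap: 60.1
[[312.33741913 200.1147425 ]]
pos [595.3 204.2 108.2] A 4.9 gap 60.3 F [-0.   0.2 -1. ] t 14.35 tilt 0.0 j [-0.23  0.72 -0.24  1.66  0.23  0.79 -2.06]
594.8,211.7,5,4.8 -> [ 1.000e-01 -7.500e+00  1.032e+02] turn 0.1
```

View pics/w2.png

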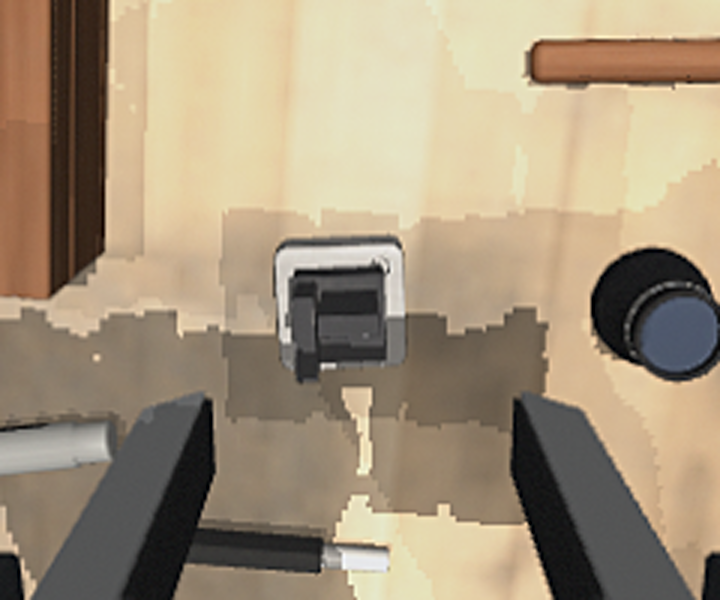

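View pics/t4.png

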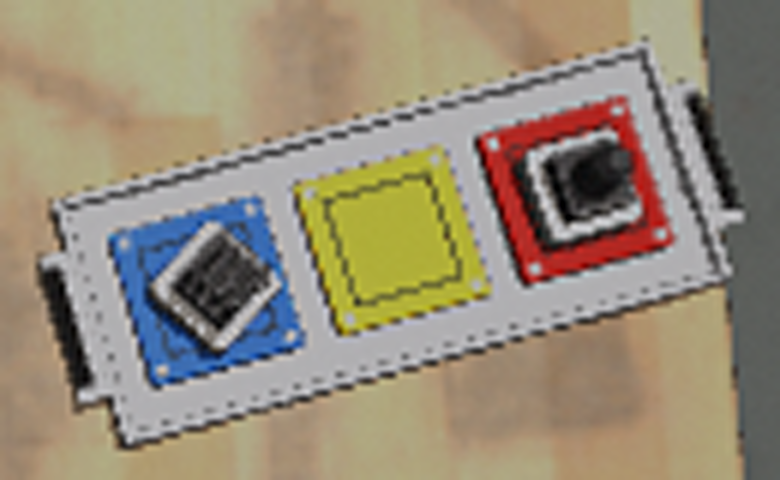

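The pin stands well inside red's outline. The stepped holder is at (313,202), predicted (312,200), and the box edge is clear of the left finger.

```bash
python3 -m jog '[[[-0.28,0,-4,30,0],[-0.28,0,-7,65,0],[-0.28,0,-7,90,0],[-0.28,0,-7,104,0],[-0.28,0,-7,104,0],[1,0,-7,104,0],[1,0,-7,104,0],[1,0,-7,104,0]]]' 25; python3 plan.py 530.7,-254.4,105,14.3
```

```text
clock: 15.35
tool_pos: [595.3, 211.2, 5.2]
orientation: [0.999, 0.042, 0.001, -0.0]
wrist_force: [-0.4, -1.3, 3.4]
finger_gap: 37.3
pos [595.3 211.2   5.2] A 4.9 gap 37.3 F [-0.4 -1.3  3.4] t 15.35 tilt 0.08 j [-0.27  0.86 -0.2   1.71  0.27  0.6  -2.11]
530.7,-254.4,105,14.3 -> [-103.7  458.5  -99.9] turn -9.4
```

```bash
python3 -m jog '[[[1,0,0,-50,0],[1,0,0,-100,0],[1,-11,48,-110,-2],[1,-22,98,-110,-4],[1,-34,150,-110,-6],[1,-46,205,-110,-8],[1,-58,258,-110,-9],[1,-70,310,-110,-9]]]'; python3 plan.py; python3 -m jog '[[[1,-11,49,0,0],[1,-22,98,0,0],[1,-33,143,0,0],[1,-33,143,0,0],[1,-33,143,0,0],[1,-33,143,0,0],[1,-33,143,0,0],[1,-33,143,0,0]]]'; python3 plan.py 530.7,-254.4,15.2,14.3
```

```text
clock: 16.35
tool_pos: [550.7, -105.4, 114.3]
orientation: [0.993, 0.121, 0.0, 0.0]
wrist_force: [-0.7, -0.2, -2.7]
finger_gap: 37.9
pos [ 550.7 -105.4  114.3] A 13.9 gap 37.9 F [-0.7 -0.2 -2.7] t 16.35 tilt 0.01 j [ 0.35  0.64 -0.33  1.85  0.3   0.7  -1.48]
clock: 17.35
tool_pos: [553.7, -249.5, 114.3]
orientation: [0.993, 0.121, 0.0, -0.0]
wrist_force: [-0.5, 0.8, -2.4]
finger_gap: 37.6
pos [ 553.7 -249.5  114.3] A 13.9 gap 37.6 F [-0.5  0.8 -2.4] t 17.35 tilt 0.01 j [ 0.59  0.7  -0.34  1.72  0.31  0.78 -1.23]
530.7,-254.4,15.2,14.3 -> [-23.5  -0.8  99.1] turn -0.4
```

```bash
python3 -m jog '[[[1,-23.5,-0.8,0,0],[1,-23.5,-0.8,20,0],[1,-23.5,-0.8,45,0],[1,-23.5,-0.8,65,0],[1,-23.5,-0.8,70,0],[1,-23.5,-0.8,70,0],[1,-23.5,-0.8,70,0],[1,-23.5,-0.8,70,0]]]'; python3 plan.py 530.7,-254.4,15.2,14.3
```

```text
clock: 18.35
tool_pos: [531.0, -255.4, 45.0]
orientation: [0.993, 0.121, 0.001, 0.0]
wrist_force: [0.5, -0.7, -1.1]
finger_gap: 37.6
pos [ 531.  -255.4   45. ] A 13.9 gap 37.6 F [ 0.5 -0.7 -1.1] t 18.35 tilt 0.08 j [ 0.59  0.77 -0.3   1.81  0.36  0.61 -1.26]
530.7,-254.4,15.2,14.3 -> [-0.1 -1.1 29.8] turn -0.4
```

```bash
python3 -m jog '[[[1,0,-0.8,12,0],[1,0,-0.8,22,0],[1,0,-0.8,28,0],[1,0,-0.8,30,0],[1,0,-0.8,30.5,0],[1,0,-0.8,30.5,0],[-0.12,0,-0.8,30.5,0],[-0.12,0,-0.8,30.5,0]]]'; python3 -m jog '[[[-0.12,0,0,0,0],[-0.12,0,0,-20,0],[-0.12,0,0,-50,0],[-0.12,0,0,-90,0],[-0.12,-40,0,-130,0],[-0.12,-80,0,-150,0],[-0.12,-110,0,-150,0],[-0.12,-110,0,-150,0]]]';python3 - <<'E'
from h import *
from cell import read_camera
c=read_camera("top");i=c["color"][:,:,::-1]
a=cv2.resize(i[165:270,200:480],None,fx=2.8,fy=2.8,interpolation=2)
d=read_camera("side")["color"][:,:,::-1]
b=cv2.resize(d[150:310,225:365],(350,400),interpolation=2);e=cv2.resize(d[150:220,295:365],(400,400),interpolation=2)
o=np.zeros((ds:=a.shape[0])*0+600 and (600,800,3)[0:3],np.uint8) if False else np.zeros((600,800,3),np.uint8)
a=a[:,:800];o[:min(294,a.shape[0]),:a.shape[1]]=a[:294];bb=cv2.resize(b,(262,300));ee=cv2.resize(e,(300,300));o[300:600,:262]=bb;o[300:600,280:580]=ee
cv2.imwrite("pics/end.png",o)
E
python3 plan.py
```

```text
clock: 19.35
tool_pos: [530.6, -254.4, 13.6]
orientation: [0.993, 0.121, 0.0, 0.0]
wrist_force: [0.1, -0.4, -0.1]
finger_gap: 52.1
clock: 20.35
tool_pos: [421.2, -281.8, 163.9]
orientation: [0.993, 0.119, -0.001, 0.0]
wrist_force: [1.1, 0.4, 0.5]
finger_gap: 52.8
pos [ 424.4 -280.7  163.8] A 13.9 gap 52.7 F [-0.  -0.1 -0.2] t 20.45 tilt 0.07 j [ 0.8   0.51 -0.39  1.95  0.28  0.74 -1.08]
```

View pics/end.png

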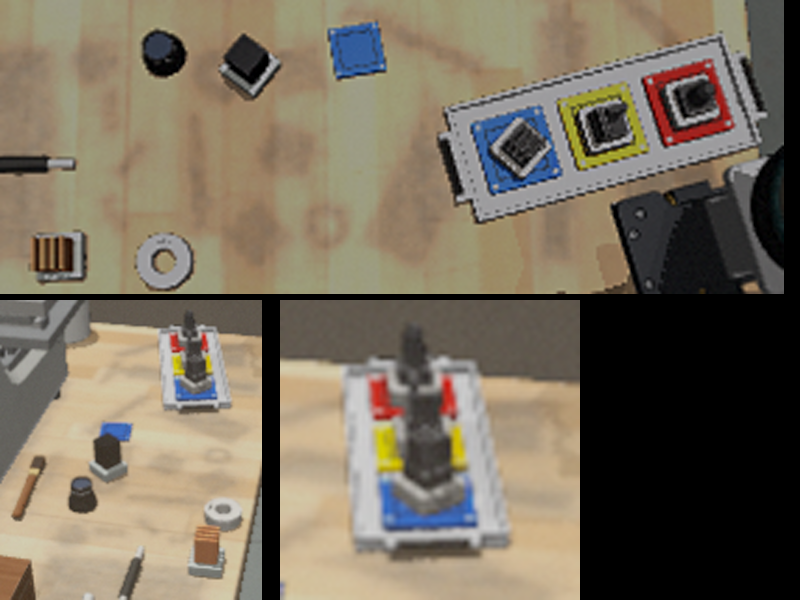

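All three stand upright near the centres of their plates: finned (521,148) on blue, stepped (604,126) on yellow, pin (690,100) on red. The copper electrode and the blank haven't moved, and the arm is clear, so I'm handing in.

```bash
python3 -c "
from cell import *
print(finish_job())"
```

```text
the job is handed in; nothing more can be done
None
```

The job is handed in after about 20 s of robot time, with all three electrodes standing in the tray: finned on the larger blue plate, round pin on red, stepped on yellow. I gripped each one by its steel holder, and the gripper read 37 to 38 mm on each, which matches the 38 mm holder.

- **Placement:** in the last top and side pictures all three stand upright near the middle of their plates. In a top picture taken earlier, the finned electrode looked about 3 mm off centre. I judged the pin and stepped electrodes by eye in the pictures. The gripper released each of the three within about 1.5 mm of my measured plate centre.
- **Look-alikes:** the copper electrode and the graphite blank look unmoved in the last pictures; I didn't measure their positions again.
- **Clearance:** the arm finished clear of everything, about 160 mm up, with the wrist force near zero.

No check failed. In the side view the three electrodes partly hide one another, so the top view is the main evidence for how well they are centred.

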